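# True up a retaining bar with a square and hold it

## Robot

A 6-joint arm with a two-finger parallel gripper is mounted at the origin on the work surface. World frame = base frame: x ahead of the robot, y to its left, z up, the work surface at z = 0. Lengths are in m, angles in rad, forces in N, time in s.
With the tool pointing down it reaches from about 0.25 to 0.775 m from the base axis. Payload 4 kg.
Tool frame: the origin (TCP) lies at the very end of the fingers, on their centre line; the grasp point (between the pads) lies 19 mm behind it; z points along the fingers, x is the direction in which the jaws open and shut, and the axes are right-handed (so a half turn about z gives the same grasp; the last joint's range is limited). The gripper opens to 94 mm and grips with 3 to 60 N. Pads are 16 mm wide; open, the fingers measure 119 mm over their backs; the gripper's body (75 mm by 177 mm) begins 78 mm behind the grasp point.
Start: joints at [1.036, 0.087, 1.371, -0, 1.684, -0.103], TCP at [0.23, 0.5, 0.206] pointing down, gripper open.
Joint ranges: [-3.1, 3.1], [-0.76, 2.03], [0.27, 2.55], [-1.08, 4.22], [0.17, 2.65], [-2.57, 2.57]. Speed limits (rad/s): [2.79, 2.79, 3.14, 3.14, 3.14, 3.14].

## Interface

Orientations are given as a unit quaternion [x, y, z, w].
In Python, from cell import robot, snapshot, get_calibration, order gives the robot as it stands.
- The arm moves only by the shell command python3 -m creep 'ROWS' [FORCE]. ROWS is JSON, a list of rows, each an object of numbers: "x", "y", "z": the shift along the tool's x, y, z in m; "rx", "ry", "rz": the turn, a rotation vector about the tool's x, y, z in degrees; "claw": the closure, from 0 (fully open) to 1 (shut). A call has 1 to 20 rows; each row is the pose to reach, as a shift and turn from the pose measured when the call began, along the tool's axes at that moment; what a row does not reach only later rows make up. A row lasts 1/12 s, in which the tool goes at most 41.7 mm and 7.16 degrees, less where a joint would pass 70% of its speed; a pose out of reach is approached as far as the arm can. A call with a gripper value outside its range is refused whole. The fingers move at their own pace and stop on an object; FORCE is the grip in N (left out, the last holds). Time passes only in rows, so rows that repeat a pose let the fingers close. It gives the time, the measured TCP pose, the force and the opening at its end, in the units of the state.
- robot.sense(): the state, without advancing time (a new reading comes with each control period).
- snapshot(name): name is "side" or "top"; returns the picture (480x640x3 uint8, blue, green, red); there is no depth.
- get_calibration(name): a dict with "fx", "fy", "cx", "cy" (pixels), "k1" (the pictures are not rectified: a ray, as slopes to the right and down, at radius r is drawn at 1 + k1 r^2 times it, then the intrinsics apply), "world_to_cam" (4x4, takes a point from world to camera coordinates). Camera axes: x right, y down, z forward; pixel columns grow to the right and rows downward; lengths in m; the calibration is good to about 2 mm. A picture is of the moment at which its call begins. get_calibration takes no time and is no camera call.
- order.sign_off(): hands the job in, once; it reports no verdict.
The state is a dict: "time_s": time; "q": joint angles; "qvel": joint speeds; "joint_efforts": joint torques, N m; "tool_pos": TCP position; "tool_rot": TCP orientation; "contact_force": force on the tool from outside, world axes, zero at the start; "moment": the same for the moment, N m; "width": finger opening in m.
Only numpy, scipy, OpenCV 4.12 (cv2) and the standard library are available. Lean on these libraries where they do the work, as an engineer would, in place of code of your own. Each camera call takes 0.05 s, during which the arm holds its last target. There are 200 camera calls.

## Task

Lay the loose retaining bar across the stripped machine frame so that it sits down in the slots of both side rails, roughly centred, and let go of it. Then take the square by its handle, lay it flat on the bed plate in the large space between the rails and press it into the corner between the bar and the wide rail until one outer face lies flat on the rail and the other flat on the bar, so that the bar is held square to the rail. Finish while still holding the square pressed against both with light pressure (do not let go: somebody else would now tighten the screws), and leave the other things on the bench alone.

Things in the scene. Friction and masses are not known exactly. Their poses are not given: they have to be found in the camera images.
- frame: Aluminium machine frame fixed to the bench: bed plate 200 (x) x 208 (y, -96 to +112) x 12 mm with a rail along each long side. Origin: on its underside, mid-length, midway between the rails. x along the rails, roughly away from the robot; y to the wide rail; z up. The rails' upright inner faces lie at y = +80 (wide) and -80 mm (narrow); small round ears stick out at the corners.
- rail_wide: The wide rail of the frame, fixed to it: 200 mm long, 32 mm wide, 20 mm high. Origin: middle of its underside, on the bed plate's top. Axes as the frame's. It has one slot across it.
- rail_narrow: The narrow rail of the frame, fixed to it: 200 mm long, 16 mm wide, 20 mm high. Origin: middle of its underside, on the bed plate's top. Axes as the frame's. It has one slot across it.
- slot_wide (a point): Centre of the floor of the slot in the wide rail (frame x = 60, y = 96, z = 17 mm). The slot runs right across the rail, open at the top and at both sides, is 26 mm wide along frame x, its floor 5 mm above the bed plate and 15 mm below the rail's top.
- slot_narrow (a point): Centre of the floor of the like slot in the narrow rail (frame x = 60, y = -88, z = 17 mm).
- bar_mid (a point): Centre of the loose steel retaining bar, 16 (x) x 190 (y, long) x 22 mm (z up), about 0.3 kg, lying on the bench at first; same either way round. Seated, it lies along frame y with its centre 28 mm above the bench and its underside 5 mm above the bed plate, with 5 mm play each way along frame x.
- square_grip (a point): Centre of the upright wooden handle of the loose square (steel, about 0.3 kg), 32 mm above the square's underside; axes of the square, z up. The handle is 14 mm thick, 46 mm long, and reaches from 8 to 56 mm above the underside. Its thickness, the way to pinch it, runs along the diagonal (x + y) towards the square's outer corner; it stands on a diagonal brace, top 8 mm up.
- square_corner (a point): Where the square's two outer faces meet: +50 mm in x and y from the handle's centre, 7 mm above the underside (the corner is cut back 4 mm). L of two arms 22 mm wide, 14 mm thick: the face at +x, 100 mm long towards -y, goes against the bar; the face at +y, 120 mm long towards -x, goes against the wide rail. There the square's axes are parallel to the frame's.
- spray_can: Spray can standing on the bench, 64 mm across, 190 mm high; leave alone. Origin: centre of its underside.
- screwdriver: Screwdriver lying on the bench beyond the frame; leave alone. Origin at its middle, underside.
- gear: White plastic gear wheel, 80 mm across, with a hub 26 mm high, lying on the bench; leave alone. Origin: centre of its underside.
- screw_tray: Small black open tray, 90 x 100 x 30 mm, on the bench; leave alone. Origin: centre of its underside.
Not all that is in view belongs to the job. Of the things shaped like the part that bears square_grip, the bare steel one is meant. Of the things like the part that bears bar_mid, leave any that is red; of the rest the larger one is meant.

How it is judged:
On the way:
1. the bar lies in the slots of both rails, let go and at rest (z of bar_mid in the frame of frame between 0.024 and 0.032 m and x of bar_mid in the frame of frame between 0.052 and 0.068 m and y of bar_mid in the frame of frame between -0.012 and 0.012 m and contact force between the fingers and bar below 0.2 N and angle between the y axis of bar_mid and the y axis of frame, either way round below 0.1 rad and linear speed of bar below 0.02 m/s), for 0.2 s.
At the end, for the whole second after the job is handed in: Bar in both slots, middle within 12 mm of midway, untouched, within 0.025 rad of square to the rails; square flat on the bed (5 mm, 0.04 rad), within 0.025 rad of the rail, at rest, still held, pressed with over 1 N on the wide rail and over 1 N on the bar, through the last second (z of bar_mid in the frame of frame between 0.024 and 0.032 m and x of bar_mid in the frame of frame between 0.052 and 0.068 m and y of bar_mid in the frame of frame between -0.012 and 0.012 m and angle between the y axis of bar_mid and the y axis of frame, either way round below 0.025 rad and contact force between the fingers and bar below 0.2 N and angle between the x axis of square_grip and the x axis of frame, either way round below 0.025 rad and angle between square_grip's own z axis and vertical below 0.04 rad and z of square_grip in the frame of frame between 0.04 and 0.049 m and y of square_grip in the frame of frame between 0.027 and 0.033 m and x of square_grip in the frame of frame between -0.01 and 0.012 m and contact force between square and rail_wide above 1 N and contact force between square and bar above 1 N and contact force between the fingers and square above 1 N and linear speed of square below 0.01 m/s); the arm keeps its last pose, push and grip.
It fails at once if the spray can was disturbed (moved over 30 mm) (distance of spray_can from where it was at the start of the episode above 0.03 m).
It fails at once if the screwdriver was disturbed (moved over 30 mm) (distance of screwdriver from where it was at the start of the episode above 0.03 m).
It fails at once if the gear was disturbed (moved over 30 mm) (distance of gear from where it was at the start of the episode above 0.03 m).
It fails at once if the screw tray was disturbed (moved over 30 mm) (distance of screw_tray from where it was at the start of the episode above 0.03 m).
It also fails if it takes over 64 s, if anything falls off the work surface, if the arm or the gripper's body presses on something with over 40 N, if the wrist force passes 120 N, or if a joint passes its speed limit or range.

## Working session

There is one attempt and no reset: what is moved stays moved. The work goes in short steps, Python scripts to look and compute and a shell command to move; the robot and the scene stay as the last step left them, time stands still between calls to the robot, and variables do not carry over. Pictures are saved under pics/ and viewed, about 8 in all and at most 12, crops included, and the job is handed in when it is done.

```bash
mkdir -p pics; ls
python3 - <<'E'
from cell import robot,snapshot,get_calibration
import cv2
print(robot.sense())
for n in("side","top"):
    cv2.imwrite(f"pics/{n}0.png",snapshot(n)); print(n,get_calibration(n))
E
```

```text
pics
{'time_s': 0.0, 'q': array([ 1.03594600e+00,  8.79314660e-02,  1.37225007e+00, -1.47648791e-05,
        1.68359427e+00, -1.03089008e-01]), 'qvel': array([-0.00011725,  0.00071704, -0.00097313, -0.00085154,  0.00011052,
        0.00041114]), 'joint_efforts': array([-5.81680888e-04, -3.40185714e+01, -3.02429795e+01,  7.17557059e-02,
        3.30180803e-02, -1.49518692e-04]), 'tool_pos': array([0.22988018, 0.49904841, 0.20431917]), 'tool_rot': array([ 8.42161190e-01,  5.39224756e-01, -9.71678394e-04,  4.97435394e-04]), 'contact_force': array([-0.22911599,  0.18200915,  0.42046158]), 'moment': array([ 0.01892877, -0.04471778, -0.0033804 ]), 'width': 0.0939239857676439}
side {'fx': 559.7091778356379, 'fy': 559.7091778356379, 'cx': 317.61400286208533, 'cy': 238.35482372897602, 'k1': 0.04242568295476818, 'world_to_cam': array([[-0.91898773, -0.39389695, -0.017514  ,  0.5160104 ],
       [-0.24849941,  0.61310862, -0.74989724,  0.17281093],
       [ 0.30612022, -0.68479414, -0.66132246,  1.51078385],
       [ 0.        ,  0.        ,  0.        ,  1.        ]])}
top {'fx': 457.1329543467821, 'fy': 457.1329543467821, 'cx': 315.88409573885, 'cy': 240.8195923429383, 'k1': -0.08278235530134406, 'world_to_cam': array([[-0.01947086, -0.99975764, -0.01027387, -0.00262968],
       [-0.99241397,  0.02057341, -0.12120744,  0.57412679],
       [ 0.12138944,  0.00783592, -0.99257403,  1.12789748],
       [ 0.        ,  0.        ,  0.        ,  1.        ]])}
```

View pics/top0.png

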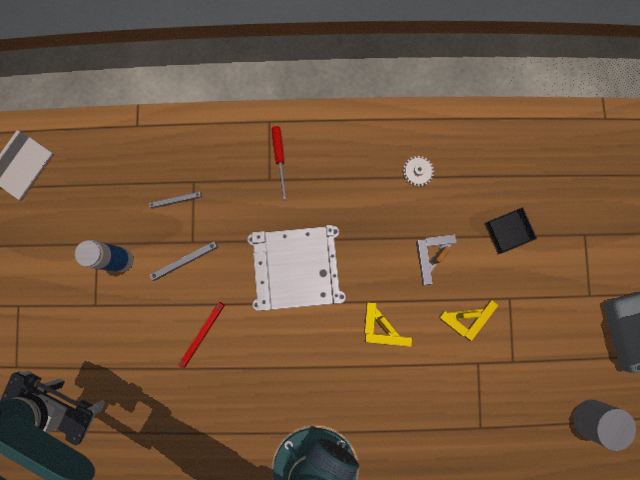

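View pics/side0.png

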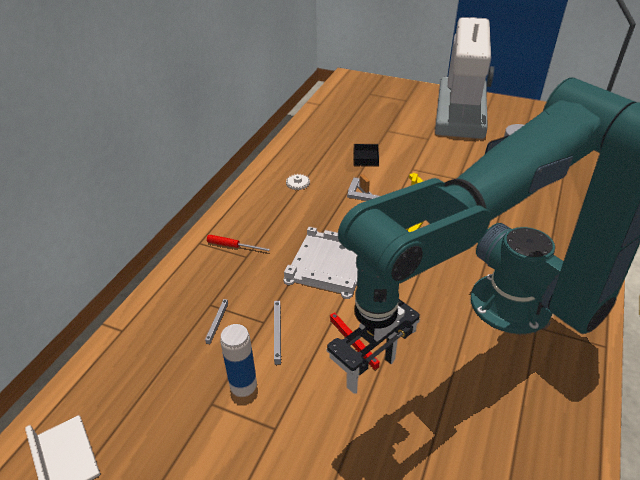

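```bash
cat > h.py <<'E'
import numpy as np, cv2
from cell import robot,snapshot,get_calibration
from scipy.spatial.transform import Rotation as R
def K(c): return np.array([[c['fx'],0,c['cx']],[0,c['fy'],c['cy']],[0,0,1.]]), np.array([c['k1'],0,0,0,0.])
def px2w(n,uv,z):
    c=get_calibration(n);k,d=K(c);T=c['world_to_cam']
    p=cv2.undistortPointsIter(np.array(uv,float).reshape(-1,1,2),k,d,None,None,(3,50,1e-9)).reshape(-1,2)
    r=np.c_[p,np.ones(len(p))]@T[:3,:3]; o=-T[:3,:3].T@T[:3,3]
    return o+r*((np.asarray(z)-o[2])/r[:,2])[:,None]
def w2px(n,P):
    c=get_calibration(n);k,d=K(c);T=c['world_to_cam']
    return cv2.projectPoints(np.array(P,float),cv2.Rodrigues(T[:3,:3])[0],T[:3,3],k,d)[0].reshape(-1,2)
def crop(im,u0,u1,v0,v1,s,step=10):
    o=cv2.resize(im[v0:v1,u0:u1],None,fx=s,fy=s,interpolation=cv2.INTER_CUBIC)
    for u in range(-(-u0//step)*step,u1,step):
        x=int((u-u0+.5)*s); cv2.line(o,(x,0),(x,6),(0,255,255),1); cv2.putText(o,str(u),(x-9,16),0,.33,(0,255,255),1)
    for v in range(-(-v0//step)*step,v1,step):
        y=int((v-v0+.5)*s); cv2.line(o,(0,y),(6,y),(0,255,255),1); cv2.putText(o,str(v),(8,y+4),0,.33,(0,255,255),1)
    return o
E
python3 - <<'E'
from h import *
im=cv2.imread('pics/top0.png')
a=crop(im,240,350,218,318,4); b=crop(im,142,227,232,287,4);c=crop(im,408,468,228,292,4)
o=np.zeros((490,790,3),np.uint8);o[:400,:440]=a;o[:220,445:785]=b;o[225:481,445:685]=c
cv2.imwrite('pics/c1.png',o)
E
```

```text
(no output)
```

View pics/c1.png

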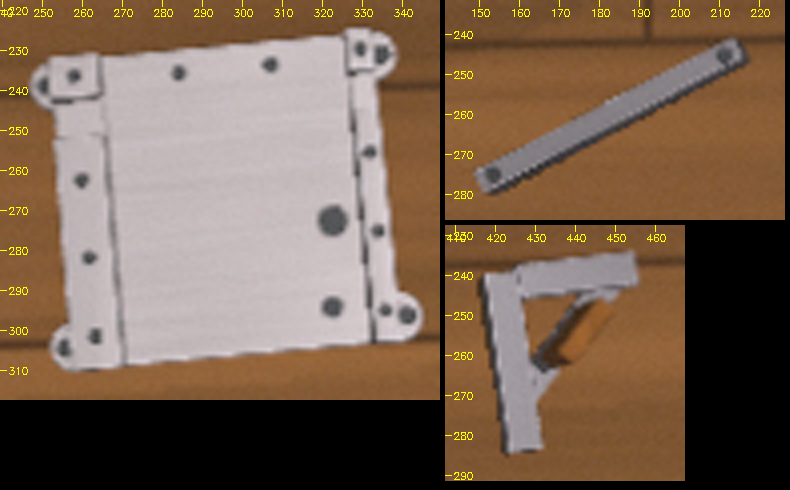

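```bash
cat > fit.py <<'E'
from h import *
from scipy.optimize import least_squares
def fit(cam,uv,loc,g):
    loc=np.array(loc,float)/1000;uv=np.array(uv,float)
    def w(p):
        c,s=np.cos(p[2]),np.sin(p[2]); return np.c_[p[0]+c*loc[:,0]-s*loc[:,1],p[1]+s*loc[:,0]+c*loc[:,1],loc[:,2]]
    r=least_squares(lambda p:(w2px(cam,w(p))-uv).ravel(),g,loss='soft_l1'); return r.x,r.fun.reshape(-1,2)
E
python3 - <<'E'
from fit import *
np.set_printoptions(precision=4,suppress=True)
f=[((264.7,241.5),(73,80,32)),((266,251.5),(47,80,32)),((253,252.5),(47,112,32)),((253,242.5),(73,112,32)),((252,233),(100,112,32)),((264.5,231),(100,80,32)),((270.5,308),(-100,80,32)),((337.5,302),(-100,-96,32)),((332.5,303),(-100,-80,32)),((326,227.5),(100,-80,32)),((333,225),(100,-96,32))]
q=fit('top',*zip(*f),[.45,0,0]);print(q)
P=q[0];c,s=np.cos(P[2]),np.sin(P[2]);print('slotmid',P[:2]+np.array([c*.06,s*.06]),'sq grip target',P[:2]+np.array([c*.002-s*.03,s*.002+c*.03]))
b=px2w('top',[(152.8,275.3),(211.5,245.3)],.022);print(b,b.mean(0),np.degrees(np.arctan2(*(b[1]-b[0])[[1,0]])),np.linalg.norm(b[1]-b[0]))
g=[((454.5,234.5),(50,-50,14)),((455.5,242),(28,-50,14)),((425,283.5),(-70,50,14)),((431.5,283),(-70,28,14)),((427.5,246),(28,28,14))]
print(fit('top',*zip(*g),[.45,-.27,0]))
st=robot.sense();print(R.from_quat(st['tool_rot']).as_matrix())
print(px2w('top',[(90,255),(110,258)],[.19,0.1]))
E
```

```text
(array([0.5083, 0.0315, 0.0659]), array([[ 0.2002, -0.2274],
       [-0.3675, -0.1373],
       [ 0.1581, -0.0653],
       [-0.5403, -0.1526],
       [-0.2561, -1.0697],
       [-0.3516, -0.1473],
       [-0.5788,  1.3438],
       [ 2.2049,  1.3854],
       [ 0.8585,  0.9378],
       [ 0.3601, -2.0248],
       [-0.4151, -0.0604]]))
slotmid [0.5681 0.0355] sq grip target [0.5083 0.0616]
[[0.4944 0.4095 0.022 ]
 [0.5695 0.2561 0.022 ]] [0.5319 0.3328 0.022 ] -63.93934393057648 0.17077541706896546
(array([ 0.5329, -0.3317,  0.0977]), array([[ 0.3433, -0.7442],
       [ 0.6295,  0.0769],
       [-1.2476,  0.7834],
       [ 0.6673,  0.2438],
       [-0.7858, -0.3896]]))
[[ 0.4185  0.9082 -0.001 ]
 [ 0.9082 -0.4185 -0.0017]
 [-0.002  -0.0002 -1.    ]]
[[0.5334 0.494  0.19  ]
 [0.5341 0.4891 0.1   ]]
```

```bash
cat > d.py <<'E'
import sys
from h import *
# usage: d.py X Y Z ANG  -> shift in tool axes and turn to reach TCP pose, tool straight down, tool x at ANG deg
X,Y,Z,A=map(float,sys.argv[1:5]); s=robot.sense(); T=R.from_quat(s['tool_rot']); a=np.radians(A)
G=R.from_matrix(np.array([[np.cos(a),np.sin(a),0],[np.sin(a),-np.cos(a),0],[0,0,-1]]))
print('t',s['time_s'],'pos',s['tool_pos'].round(4),'F',s['contact_force'].round(1),'w',round(s['width'],4))
print('shift',T.inv().apply(np.array([X,Y,Z])-s['tool_pos']).round(4),'rot',np.degrees((T.inv()*G).as_rotvec()).round(2))
E
python3 d.py 0.5319 0.3328 0.12 26.06
```

```text
t 0.1 pos [0.23   0.4991 0.2044] F [0.1 0.5 0.1] w 0.0941
shift [-0.0245  0.3438  0.0844] rot [3.00e-02 1.10e-01 3.92e+01]
```

```bash
python3 -m creep '[{"x":-0.0245,"y":0.344,"z":0,"rz":39.2},{"x":-0.0245,"y":0.344,"z":0,"rz":39.2},{"x":-0.0245,"y":0.344,"z":0,"rz":39.2},{"x":-0.0245,"y":0.344,"z":0,"rz":39.2},{"x":-0.0245,"y":0.344,"z":0,"rz":39.2},{"x":-0.0245,"y":0.344,"z":0,"rz":39.2},{"x":-0.0245,"y":0.344,"z":0,"rz":39.2},{"x":-0.0245,"y":0.344,"z":0.08,"rz":39.2},{"x":-0.0245,"y":0.344,"z":0.08,"rz":39.2},{"x":-0.0245,"y":0.344,"z":0.08,"rz":39.2},{"x":-0.0245,"y":0.344,"z":0.08,"rz":39.2},{"x":-0.0245,"y":0.344,"z":0.08,"rz":39.2},{"x":-0.0245,"y":0.344,"z":0.08,"rz":39.2},{"x":-0.0245,"y":0.344,"z":0.08,"rz":39.2}]'; python3 d.py 0.5319 0.3328 0.003 26.06
python3 - <<'E'
from h import *
a=snapshot('side');cv2.imwrite('pics/s1.png',a)
uv=w2px('side',[[.4944,.4095,.022],[.5695,.2561,.022]]);print(uv)
cv2.imwrite('pics/s1c.png',crop(a,190,430,230,410,3.2,20))
E
```

```text
t 0.1 pos [0.23   0.4991 0.2044] F [0.1 0.5 0.1] w 0.0941
shift [-0.0242  0.3439  0.2014] rot [3.00e-02 1.10e-01 3.92e+01]
[[276.58031221 355.07800142]
 [276.92316041 302.72034763]]$[0]: bad value
```

View pics/s1c.png

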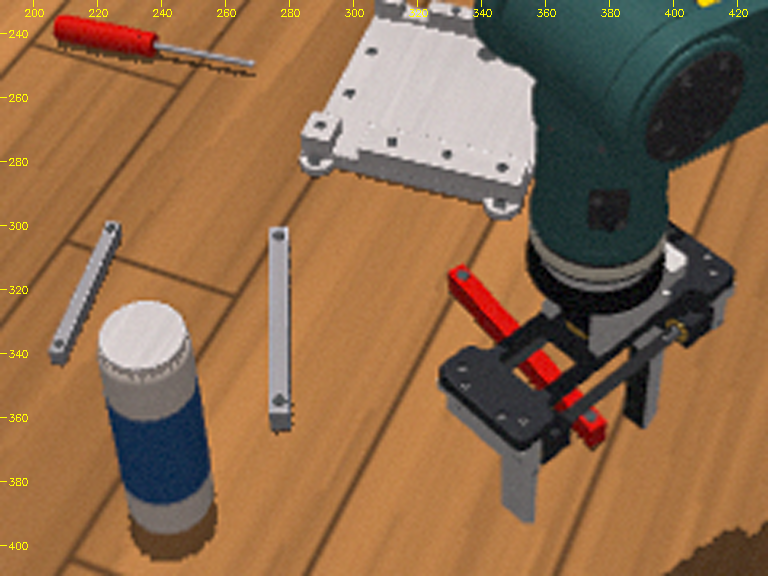

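```bash
python3 -m creep '[{"x":-0.0245,"y":0.344,"z":0,"rx":0,"ry":0,"rz":39.2,"claw":0},{"x":-0.0245,"y":0.344,"z":0,"rx":0,"ry":0,"rz":39.2,"claw":0},{"x":-0.0245,"y":0.344,"z":0,"rx":0,"ry":0,"rz":39.2,"claw":0},{"x":-0.0245,"y":0.344,"z":0,"rx":0,"ry":0,"rz":39.2,"claw":0},{"x":-0.0245,"y":0.344,"z":0,"rx":0,"ry":0,"rz":39.2,"claw":0},{"x":-0.0245,"y":0.344,"z":0,"rx":0,"ry":0,"rz":39.2,"claw":0},{"x":-0.0245,"y":0.344,"z":0,"rx":0,"ry":0,"rz":39.2,"claw":0},{"x":-0.0245,"y":0.344,"z":0.08,"rx":0,"ry":0,"rz":39.2,"claw":0},{"x":-0.0245,"y":0.344,"z":0.08,"rx":0,"ry":0,"rz":39.2,"claw":0},{"x":-0.0245,"y":0.344,"z":0.08,"rx":0,"ry":0,"rz":39.2,"claw":0},{"x":-0.0245,"y":0.344,"z":0.08,"rx":0,"ry":0,"rz":39.2,"claw":0},{"x":-0.0245,"y":0.344,"z":0.08,"rx":0,"ry":0,"rz":39.2,"claw":0},{"x":-0.0245,"y":0.344,"z":0.08,"rx":0,"ry":0,"rz":39.2,"claw":0}]'; python3 d.py 0.5319 0.3328 0.003 26.06
```

```text
time_s: 1.23
tool_pos: [0.5319, 0.3344, 0.127]
tool_rot: [0.974, 0.226, 0.001, -0.0]
contact_force: [-0.2, 0.6, -1.0]
width: 0.0939
t 1.2333 pos [0.5319 0.3344 0.127 ] F [-0.2  0.6 -1. ] w 0.0939
shift [-0.0009  0.0014  0.124 ] rot [ 0.01 -0.1   0.09]
```

```bash
python3 -m creep '[{"x":-0.0009,"y":0.0014,"z":0.04,"rx":0,"ry":-0.1,"rz":0.1,"claw":0},{"x":-0.0009,"y":0.0014,"z":0.08,"rx":0,"ry":-0.1,"rz":0.1,"claw":0},{"x":-0.0009,"y":0.0014,"z":0.11,"rx":0,"ry":-0.1,"rz":0.1,"claw":0},{"x":-0.0009,"y":0.0014,"z":0.12,"rx":0,"ry":-0.1,"rz":0.1,"claw":0},{"x":-0.0009,"y":0.0014,"z":0.124,"rx":0,"ry":-0.1,"rz":0.1,"claw":0},{"x":-0.0009,"y":0.0014,"z":0.124,"rx":0,"ry":-0.1,"rz":0.1,"claw":0},{"x":-0.0009,"y":0.0014,"z":0.124,"rx":0,"ry":-0.1,"rz":0.1,"claw":1},{"x":-0.0009,"y":0.0014,"z":0.124,"rx":0,"ry":-0.1,"rz":0.1,"claw":1},{"x":-0.0009,"y":0.0014,"z":0.124,"rx":0,"ry":-0.1,"rz":0.1,"claw":1},{"x":-0.0009,"y":0.0014,"z":0.124,"rx":0,"ry":-0.1,"rz":0.1,"claw":1},{"x":-0.0009,"y":0.0014,"z":0.124,"rx":0,"ry":-0.1,"rz":0.1,"claw":1},{"x":-0.0009,"y":0.0014,"z":0.124,"rx":0,"ry":-0.1,"rz":0.1,"claw":1},{"x":-0.0009,"y":0.0014,"z":0.124,"rx":0,"ry":-0.1,"rz":0.1,"claw":1},{"x":-0.0009,"y":0.0014,"z":0.124,"rx":0,"ry":-0.1,"rz":0.1,"claw":1},{"x":-0.0009,"y":0.0014,"z":0.124,"rx":0,"ry":-0.1,"rz":0.1,"claw":1},{"x":-0.0009,"y":0.0014,"z":0.124,"rx":0,"ry":-0.1,"rz":0.1,"claw":1}]' 30; python3 d.py 0.5681 0.0355 0.1 3.8
```

```text
time_s: 2.57
tool_pos: [0.5319, 0.3328, 0.0028]
tool_rot: [0.974, 0.225, -0.0, 0.0]
contact_force: [-0.1, -0.5, -0.4]
width: 0.0305
t 2.5667 pos [0.5319 0.3328 0.0028] F [-0.1 -0.5 -0.4] w 0.0305
shift [-0.098   0.283  -0.0971] rot [1.000e-02 1.000e-02 2.224e+01]
```

```bash
python3 -m creep '[{"x":0,"y":0,"z":0,"rx":0,"ry":0,"rz":0,"claw":1},{"x":0,"y":0,"z":0,"rx":0,"ry":0,"rz":0,"claw":1},{"x":0,"y":0,"z":0,"rx":0,"ry":0,"rz":0,"claw":1},{"x":0,"y":0,"z":0,"rx":0,"ry":0,"rz":0,"claw":1},{"x":0,"y":0,"z":0,"rx":0,"ry":0,"rz":0,"claw":1},{"x":0,"y":0,"z":0,"rx":0,"ry":0,"rz":0,"claw":1},{"x":0,"y":0,"z":-0.03,"rx":0,"ry":0,"rz":0,"claw":1},{"x":0,"y":0,"z":-0.06,"rx":0,"ry":0,"rz":0,"claw":1},{"x":0,"y":0,"z":-0.097,"rx":0,"ry":0,"rz":0,"claw":1},{"x":0,"y":0,"z":-0.097,"rx":0,"ry":0,"rz":0,"claw":1}]'
```

```text
time_s: 3.4
tool_pos: [0.5358, 0.3348, 0.1083]
tool_rot: [0.974, 0.225, 0.007, -0.002]
contact_force: [2.8, 1.0, -1.1]
width: 0.0158
```

```bash
python3 d.py 0.5681 0.0355 0.09 3.8
```

```text
t 3.4 pos [0.5358 0.3348 0.1083] F [ 2.8  1.  -1.1] w 0.0158
shift [-0.1026  0.2831  0.0168] rot [-0.16 -0.77 22.25]
```

```bash
python3 -m creep '[{"x":-0.013,"y":0.035,"z":0,"rx":0,"ry":-0.8,"rz":3,"claw":1},{"x":-0.026,"y":0.07,"z":0,"rx":0,"ry":-0.8,"rz":6,"claw":1},{"x":-0.039,"y":0.106,"z":0,"rx":0,"ry":-0.8,"rz":9,"claw":1},{"x":-0.052,"y":0.142,"z":0,"rx":0,"ry":-0.8,"rz":12,"claw":1},{"x":-0.065,"y":0.178,"z":0,"rx":0,"ry":-0.8,"rz":15,"claw":1},{"x":-0.078,"y":0.214,"z":0,"rx":0,"ry":-0.8,"rz":18,"claw":1},{"x":-0.09,"y":0.25,"z":0.01,"rx":0,"ry":-0.8,"rz":21,"claw":1},{"x":-0.098,"y":0.27,"z":0.017,"rx":-0.2,"ry":-0.8,"rz":22.2,"claw":1},{"x":-0.1026,"y":0.283,"z":0.017,"rx":-0.2,"ry":-0.8,"rz":22.2,"claw":1},{"x":-0.1026,"y":0.283,"z":0.017,"rx":-0.2,"ry":-0.8,"rz":22.2,"claw":1},{"x":-0.1026,"y":0.283,"z":0.017,"rx":-0.2,"ry":-0.8,"rz":22.2,"claw":1},{"x":-0.1026,"y":0.283,"z":0.017,"rx":-0.2,"ry":-0.8,"rz":22.2,"claw":1}]';  python3 d.py 0.5681 0.0355 0.05 3.8
python3 - <<'E'
from h import *
a=snapshot('side');b=snapshot('top')
o=np.zeros((590,790,3),np.uint8)
c=crop(a,270,430,190,310,3,20);o[:360,:480]=c
c=crop(b,235,355,215,320,2.5,20);o[:262,485:785]=c
cv2.imwrite('pics/s2.png',o[:365])
E
```

```text
time_s: 4.4
tool_pos: [0.5681, 0.0371, 0.0899]
tool_rot: [0.999, 0.034, -0.0, -0.0]
contact_force: [-0.2, -0.3, -3.7]
width: 0.0159
t 4.4 pos [0.5681 0.0371 0.0899] F [-0.2 -0.3 -3.7] w 0.0159
shift [-0.0001  0.0016  0.0399] rot [-0.02  0.01  0.14]
```

View pics/s2.png

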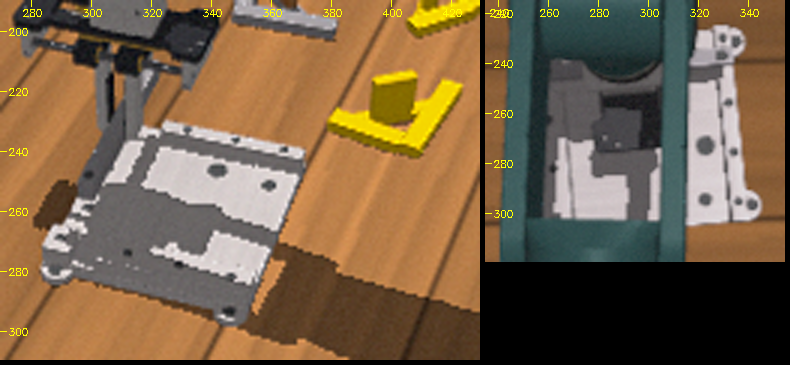

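Run:
```python
from h import *
P=[.5083,.0315,.0659];c,s=np.cos(P[2]),np.sin(P[2])
L=np.array([(100,112,32),(100,80,32),(73,80,32),(73,112,32),(47,112,32),(-100,112,32),(-100,80,32),(100,-96,32),(-100,-96,32),(47,-96,32)])/1000.
W=np.c_[P[0]+c*L[:,0]-s*L[:,1],P[1]+s*L[:,0]+c*L[:,1],L[:,2]]
uv=w2px('side',W)
im=cv2.imread('pics/s1.png');o=cv2.resize(im[210:310,275:375],None,fx=6,fy=6,interpolation=cv2.INTER_CUBIC)
for u in uv: cv2.circle(o,tuple(int(t) for t in (u-[275,210]+.5)*6),3,(0,0,255),1)
cv2.imwrite('pics/s3.png',o)
```

```text
(no output)
```

View pics/s3.png

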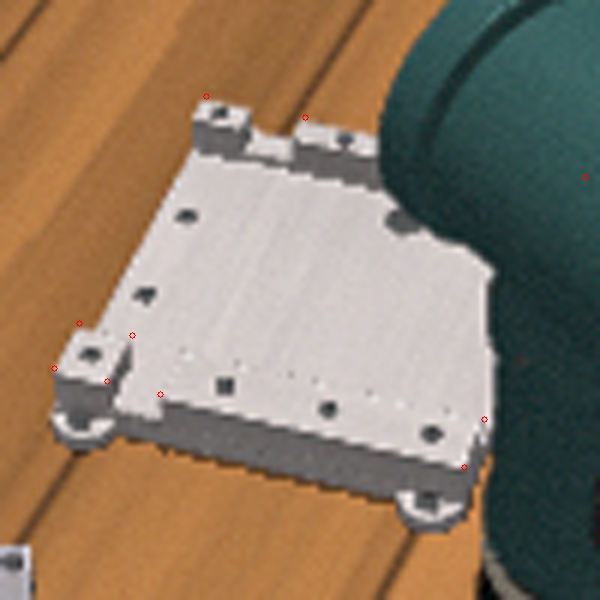

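```bash
python3 -m creep '[{"x":0,"y":0.001,"z":0.02,"rx":0,"ry":0,"rz":0.1,"claw":1},{"x":0,"y":0.001,"z":0.04,"rx":0,"ry":0,"rz":0.1,"claw":1},{"x":0,"y":0.001,"z":0.048,"rx":0,"ry":0,"rz":0.1,"claw":1},{"x":0,"y":0.001,"z":0.054,"rx":0,"ry":0,"rz":0.1,"claw":1},{"x":0,"y":0.001,"z":0.06,"rx":0,"ry":0,"rz":0.1,"claw":1},{"x":0,"y":0.001,"z":0.063,"rx":0,"ry":0,"rz":0.1,"claw":1},{"x":0,"y":0.001,"z":0.066,"rx":0,"ry":0,"rz":0.1,"claw":1},{"x":0,"y":0.001,"z":0.068,"rx":0,"ry":0,"rz":0.1,"claw":1},{"x":0,"y":0.001,"z":0.068,"rx":0,"ry":0,"rz":0.1,"claw":1},{"x":0,"y":0.001,"z":0.068,"rx":0,"ry":0,"rz":0.1,"claw":1}]';  python3 d.py 0.5681 0.0355 0.0205 3.8
```

```text
time_s: 5.33
tool_pos: [0.5686, 0.0362, 0.0227]
tool_rot: [0.999, 0.034, 0.001, 0.0]
contact_force: [-0.0, -0.4, -3.0]
width: 0.0157
t 5.3333 pos [0.5686 0.0362 0.0227] F [-0.  -0.4 -3. ] w 0.0157
shift [-0.0006  0.0007  0.0022] rot [ 0.02 -0.06  0.08]
```

```bash
python3 -m creep '[{"x":-0.0006,"y":0,"z":0.001,"rx":0,"ry":0,"rz":0,"claw":1},{"x":-0.0006,"y":0,"z":0.0025,"rx":0,"ry":0,"rz":0,"claw":1},{"x":-0.0006,"y":0,"z":0.0025,"rx":0,"ry":0,"rz":0,"claw":1},{"x":-0.0006,"y":0,"z":0.0025,"rx":0,"ry":0,"rz":0,"claw":0.6},{"x":-0.0006,"y":0,"z":0.0025,"rx":0,"ry":0,"rz":0,"claw":0.6},{"x":-0.0006,"y":0,"z":0.0025,"rx":0,"ry":0,"rz":0,"claw":0.6},{"x":-0.0006,"y":0,"z":0.0025,"rx":0,"ry":0,"rz":0,"claw":0.6},{"x":-0.0006,"y":0,"z":0.0025,"rx":0,"ry":0,"rz":0,"claw":0.6},{"x":-0.0006,"y":0,"z":0.0025,"rx":0,"ry":0,"rz":0,"claw":0.6},{"x":-0.0006,"y":0,"z":-0.02,"rx":0,"ry":0,"rz":0,"claw":0.6},{"x":-0.0006,"y":0,"z":-0.06,"rx":0,"ry":0,"rz":0,"claw":0.6},{"x":-0.0006,"y":0,"z":-0.1,"rx":0,"ry":0,"rz":0,"claw":0.6},{"x":-0.0006,"y":0,"z":-0.12,"rx":0,"ry":0,"rz":0,"claw":0.6},{"x":-0.0006,"y":0,"z":-0.12,"rx":0,"ry":0,"rz":0,"claw":0.6}]'; python3 d.py 0.5329 -0.3317 0.13 50.6
```

```text
time_s: 6.5
tool_pos: [0.5716, 0.0362, 0.1501]
tool_rot: [0.999, 0.034, 0.007, 0.001]
contact_force: [0.2, -0.5, 0.8]
width: 0.0376
t 6.5 pos [0.5716 0.0362 0.1501] F [ 0.2 -0.5  0.8] w 0.0376
shift [-0.0638  0.3644  0.0198] rot [  0.41  -0.73 -46.71]
```

```bash
python3 d.py 0.38 -0.36 0.2 50.6;  python3 -m creep '[{"x":-0.045,"y":0.04,"z":-0.05,"rx":0.4,"ry":-0.7,"rz":-7,"claw":0.6},{"x":-0.09,"y":0.08,"z":-0.05,"rx":0.4,"ry":-0.7,"rz":-14,"claw":0.6},{"x":-0.12,"y":0.12,"z":-0.05,"rx":0.4,"ry":-0.7,"rz":-21,"claw":0.6},{"x":-0.15,"y":0.15,"z":-0.05,"rx":0.4,"ry":-0.7,"rz":-28,"claw":0.6},{"x":-0.17,"y":0.18,"z":-0.05,"rx":0.4,"ry":-0.7,"rz":-35,"claw":0.6},{"x":-0.19,"y":0.21,"z":-0.05,"rx":0.4,"ry":-0.7,"rz":-42,"claw":0.6},{"x":-0.20,"y":0.25,"z":-0.05,"rx":0.4,"ry":-0.7,"rz":-46.7,"claw":0.6},{"x":-0.21,"y":0.29,"z":-0.05,"rx":0.4,"ry":-0.7,"rz":-46.7,"claw":0.6},{"x":-0.215,"y":0.33,"z":-0.05,"rx":0.4,"ry":-0.7,"rz":-46.7,"claw":0.6},{"x":-0.217,"y":0.37,"z":-0.05,"rx":0.4,"ry":-0.7,"rz":-46.7,"claw":0.6},{"x":-0.217,"y":0.38,"z":-0.05,"rx":0.4,"ry":-0.7,"rz":-46.7,"claw":0.6},{"x":-0.217,"y":0.38,"z":-0.05,"rx":0.4,"ry":-0.7,"rz":-46.7,"claw":0.6}]'
python3 - <<'E'
from h import *
a=snapshot('side');b=snapshot('top')
cv2.imwrite('pics/s4a.png',a);cv2.imwrite('pics/s4b.png',b)
o=np.zeros((600,800,3),np.uint8)
c=crop(a,275,385,205,305,4);o[:400,:440]=c
c=crop(a,340,390,165,210,6);o[:270,445:745]=c
c=crop(b,410,465,230,290,5);o[275:575,445:720]=c
c=crop(b,245,345,222,267,4);o[405:585,:400]=c
cv2.imwrite('pics/s4.png',o)
E
```

```text
t 6.5 pos [0.5716 0.0362 0.1501] F [ 0.2 -0.5  0.8] w 0.0376
shift [-0.2173  0.3824 -0.0524] rot [  0.41  -0.73 -46.71]
time_s: 7.5
tool_pos: [0.3786, -0.3605, 0.1962]
tool_rot: [0.905, 0.426, -0.0, -0.0]
contact_force: [0.2, 0.4, -0.8]
width: 0.0377
```

View pics/s4.png

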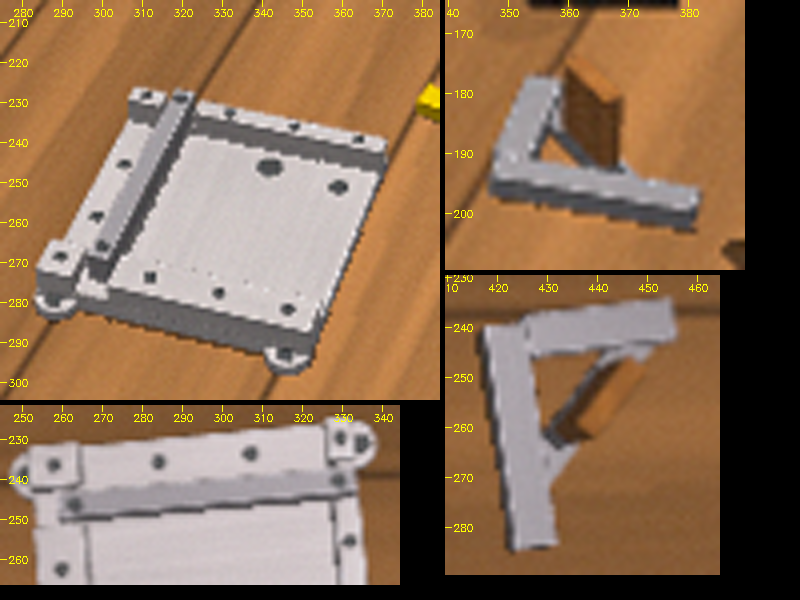

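```bash
python3 - <<'E'
from fit import *
np.set_printoptions(precision=4,suppress=True)
S=[((380.7,199.5),(-70,50,14)),((381.8,195.8),(-70,28,14)),((353.2,177.5),(50,-50,14)),((358.7,177.8),(28,-50,14))]
T=[((454.1,234.1),(50,-50,14)),((455.7,242.1),(28,-50,14)),((424.1,284.3),(-70,50,14)),((431.5,283.1),(-70,28,14)),((426.5,245.9),(28,28,14))]
print('sq side',*fit('side',*zip(*S),[.53,-.33,.1]));print('sq top',*fit('top',*zip(*T),[.53,-.33,.1]))
F=[((284.5,270),(100,112,32)),((350.2,287.2),(-100,112,32)),((307.5,226.5),(100,-96,32)),((371,239),(-100,-96,32))]
print('frame side',*fit('side',*zip(*F),[.51,.03,.06]))
b=px2w('top',[(263,246),(328.5,240)],.039);print('bar',b.mean(0),np.degrees(np.arctan2(*(b[0]-b[1])[[1,0]])))
b=px2w('side',[(299.5,265.8),(319.5,228.7)],.039);print('bar side',b.mean(0),np.degrees(np.arctan2(*(b[0]-b[1])[[1,0]])))
E
python3 d.py 0.533 -0.332 0.1 50.6
```

```text
sq side [ 0.5336 -0.3279  0.1055] [[-0.0846  0.2253]
 [ 0.2473  0.0212]
 [-0.4417 -0.5184]
 [ 0.2478  0.1808]]
sq top [ 0.5327 -0.3307  0.1023] [[ 0.2893 -0.3209]
 [ 0.0124 -0.0039]
 [-0.5758  0.1599]
 [ 0.4343  0.2812]
 [-0.1866 -0.1344]]
frame side [0.5115 0.0321 0.067 ] [[-2.0501  0.7942]
 [ 0.5689 -0.0416]
 [ 0.4233 -1.0664]
 [ 0.0294 -0.0647]]
bar [0.5689 0.037  0.039 ] 94.08551013097942
bar side [0.57  0.036 0.039] 93.67145208591273
t 7.6 pos [ 0.3785 -0.3611  0.1954] F [ 0.1  0.2 -0.6] w 0.0375
shift [0.1212 0.1004 0.0951] rot [-0.13  0.02 -0.33]
```

```bash
python3 d.py 0.533 -0.33 0.02 50.9;  python3 -m creep '[{"x":0.04,"y":0.033,"z":0.0,"rx":0,"ry":0,"rz":-0.6,"claw":0.55},{"x":0.07,"y":0.06,"z":0.02,"rx":0,"ry":0,"rz":-0.6,"claw":0.55},{"x":0.1,"y":0.08,"z":0.04,"rx":0,"ry":0,"rz":-0.6,"claw":0.55},{"x":0.122,"y":0.099,"z":0.08,"rx":0,"ry":0,"rz":-0.6,"claw":0.55},{"x":0.122,"y":0.099,"z":0.095,"rx":0,"ry":0,"rz":-0.6,"claw":0.55},{"x":0.122,"y":0.099,"z":0.095,"rx":0,"ry":0,"rz":-0.6,"claw":0.55},{"x":0.122,"y":0.099,"z":0.095,"rx":0,"ry":0,"rz":-0.6,"claw":0.55}]'; python3 d.py 0.533 -0.33 0.02 50.9
```

```text
t 7.6 pos [ 0.3785 -0.3611  0.1954] F [ 0.1  0.2 -0.6] w 0.0375
shift [0.1227 0.0993 0.1751] rot [-0.13  0.02 -0.63]
time_s: 8.18
tool_pos: [0.5312, -0.328, 0.0969]
tool_rot: [0.903, 0.43, -0.002, -0.004]
contact_force: [0.4, 0.0, 0.7]
width: 0.0423
t 8.1833 pos [ 0.5312 -0.328   0.0969] F [0.4 0.  0.7] w 0.0423
shift [-0.0003  0.0034  0.0769] rot [-0.55  0.05  0.08]
```

```bash
python3 -m creep '[{"x":0,"y":0.0026,"z":0.01,"rx":-0.5,"ry":0,"rz":0,"claw":0.55},{"x":0,"y":0.0026,"z":0.03,"rx":-0.5,"ry":0,"rz":0,"claw":0.55},{"x":0,"y":0.0026,"z":0.05,"rx":-0.5,"ry":0,"rz":0,"claw":0.55},{"x":0,"y":0.0026,"z":0.07,"rx":-0.5,"ry":0,"rz":0,"claw":0.55},{"x":0,"y":0.003,"z":0.077,"rx":-0.5,"ry":0,"rz":0,"claw":0.55},{"x":0,"y":0.003,"z":0.077,"rx":-0.5,"ry":0,"rz":0,"claw":0.55},{"x":0,"y":0.003,"z":0.077,"rx":-0.5,"ry":0,"rz":0,"claw":1},{"x":0,"y":0.003,"z":0.077,"rx":-0.5,"ry":0,"rz":0,"claw":1},{"x":0,"y":0.003,"z":0.077,"rx":-0.5,"ry":0,"rz":0,"claw":1},{"x":0,"y":0.003,"z":0.077,"rx":-0.5,"ry":0,"rz":0,"claw":1},{"x":0,"y":0.003,"z":0.077,"rx":-0.5,"ry":0,"rz":0,"claw":1},{"x":0,"y":0.003,"z":0.077,"rx":-0.5,"ry":0,"rz":0,"claw":1},{"x":0,"y":0.003,"z":0.077,"rx":-0.5,"ry":0,"rz":0,"claw":1},{"x":0,"y":0.003,"z":0.077,"rx":-0.5,"ry":0,"rz":0,"claw":1},{"x":0,"y":0.003,"z":0.077,"rx":-0.5,"ry":0,"rz":0,"claw":1}]' 30;python3 d.py 0.533 -0.33 0.1 50.9
python3 - <<'E'
from h import *
o=np.zeros((400,800,3),np.uint8)
o[:400,:400]=crop(snapshot('side'),325,405,140,220,5); o[:400,405:785]=crop(snapshot('top'),395,471,225,305,5)
cv2.imwrite('pics/s5.png',o)
E
```

```text
time_s: 9.43
tool_pos: [0.5334, -0.3303, 0.0213]
tool_rot: [0.903, 0.43, -0.0, 0.001]
contact_force: [-1.3, -0.7, 4.6]
width: 0.0136
t 9.4333 pos [ 0.5334 -0.3303  0.0213] F [-1.3 -0.7  4.6] w 0.0136
shift [-0.0001 -0.0004 -0.0787] rot [0.08 0.07 0.07]
```

View pics/s5.png

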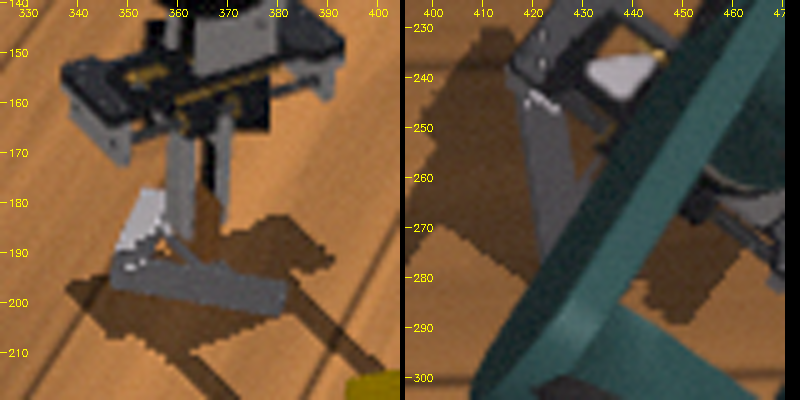

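```bash
python3 -m creep '[{"x":0,"y":0,"z":-0.02,"rx":0,"ry":0,"rz":0,"claw":1},{"x":0,"y":0,"z":-0.05,"rx":0,"ry":0,"rz":0,"claw":1},{"x":0,"y":0,"z":-0.08,"rx":0,"ry":0,"rz":0,"claw":1},{"x":0,"y":0,"z":-0.09,"rx":0,"ry":0,"rz":0,"claw":1},{"x":0,"y":0,"z":-0.09,"rx":0,"ry":0,"rz":0,"claw":1}]'; python3 d.py 0.5003 0.0493 0.11 48.8
```

```text
time_s: 9.95
tool_pos: [0.535, -0.331, 0.1143]
tool_rot: [0.903, 0.43, 0.001, 0.003]
contact_force: [0.6, -0.9, -2.3]
width: 0.0134
t 9.95 pos [ 0.535  -0.331   0.1143] F [ 0.6 -0.9 -2.3] w 0.0134
shift [ 0.2737 -0.2664  0.0022] rot [0.42 0.03 2.19]
```

```bash
python3 -m creep '[{"x":0.02,"y":-0.02,"z":0,"rx":0.4,"ry":0,"rz":2.2,"claw":1},{"x":0.045,"y":-0.045,"z":0,"rx":0.4,"ry":0,"rz":2.2,"claw":1},{"x":0.07,"y":-0.07,"z":0,"rx":0.4,"ry":0,"rz":2.2,"claw":1},{"x":0.095,"y":-0.095,"z":0,"rx":0.4,"ry":0,"rz":2.2,"claw":1},{"x":0.12,"y":-0.12,"z":0,"rx":0.4,"ry":0,"rz":2.2,"claw":1},{"x":0.145,"y":-0.145,"z":0,"rx":0.4,"ry":0,"rz":2.2,"claw":1},{"x":0.17,"y":-0.17,"z":0,"rx":0.4,"ry":0,"rz":2.2,"claw":1},{"x":0.195,"y":-0.195,"z":0,"rx":0.4,"ry":0,"rz":2.2,"claw":1},{"x":0.22,"y":-0.215,"z":0,"rx":0.4,"ry":0,"rz":2.2,"claw":1},{"x":0.24,"y":-0.235,"z":0,"rx":0.4,"ry":0,"rz":2.2,"claw":1},{"x":0.26,"y":-0.255,"z":0,"rx":0.4,"ry":0,"rz":2.2,"claw":1},{"x":0.274,"y":-0.2665,"z":0,"rx":0.4,"ry":0,"rz":2.2,"claw":1},{"x":0.274,"y":-0.2665,"z":0.0,"rx":0.4,"ry":0,"rz":2.2,"claw":1},{"x":0.274,"y":-0.2665,"z":0.0,"rx":0.4,"ry":0,"rz":2.2,"claw":1}]'; python3 d.py 0.5003 0.0493 0.036 48.8
```

```text
time_s: 11.12
tool_pos: [0.4988, 0.0503, 0.1094]
tool_rot: [0.91, 0.414, -0.002, -0.0]
contact_force: [0.1, -0.1, -3.2]
width: 0.0139
t 11.1167 pos [0.4988 0.0503 0.1094] F [ 0.1 -0.1 -3.2] w 0.0139
shift [0.0005 0.002  0.0734] rot [-0.16  0.23  0.13]
```

```bash
python3 -m creep '[{"x":0,"y":0.002,"z":0.02,"rx":-0.2,"ry":0.2,"rz":0.1,"claw":1},{"x":0,"y":0.002,"z":0.035,"rx":-0.2,"ry":0.2,"rz":0.1,"claw":1},{"x":0,"y":0.002,"z":0.05,"rx":-0.2,"ry":0.2,"rz":0.1,"claw":1},{"x":0,"y":0.002,"z":0.06,"rx":-0.2,"ry":0.2,"rz":0.1,"claw":1},{"x":0,"y":0.002,"z":0.068,"rx":-0.2,"ry":0.2,"rz":0.1,"claw":1},{"x":0,"y":0.002,"z":0.072,"rx":-0.2,"ry":0.2,"rz":0.1,"claw":1},{"x":0,"y":0.002,"z":0.073,"rx":-0.2,"ry":0.2,"rz":0.1,"claw":1},{"x":0,"y":0.002,"z":0.073,"rx":-0.2,"ry":0.2,"rz":0.1,"claw":1}]'; python3 d.py 0.5003 0.0493 0.0335 48.8
python3 - <<'E'
from h import *
o=np.zeros((400,800,3),np.uint8)
o[:400,:440]=crop(snapshot('side'),275,385,205,305,4); o[:400,445:799]=crop(snapshot('top'),240,358,220,353,3)[:400,:354]
cv2.imwrite('pics/s6.png',o)
E
```

```text
time_s: 11.78
tool_pos: [0.5001, 0.0486, 0.0365]
tool_rot: [0.911, 0.413, 0.0, 0.001]
contact_force: [-0.2, 0.1, -1.4]
width: 0.0137
t 11.7833 pos [0.5001 0.0486 0.0365] F [-0.2  0.1 -1.4] w 0.0137
shift [ 0.0006 -0.0003  0.003 ] rot [0.05 0.02 0.  ]Traceback (most recent call last):
  File "<stdin>", line 3, in <module>
ValueError: could not broadcast input array from shape (399,354,3) into shape (400,354,3)
```

```bash
python3 -m creep '[{"x":0,"y":0,"z":0.0015,"rx":0,"ry":0,"rz":0,"claw":1},{"x":0,"y":0,"z":0.003,"rx":0,"ry":0,"rz":0,"claw":1},{"x":0,"y":0,"z":0.003,"rx":0,"ry":0,"rz":0,"claw":1},{"x":0,"y":0,"z":0.003,"rx":0,"ry":0,"rz":0,"claw":1}]';python3 - <<'E'
from h import *
a=snapshot('side');cv2.imwrite('pics/s6.png',crop(a,275,385,205,305,5))
E
```

```text
time_s: 12.22
tool_pos: [0.5008, 0.0488, 0.0345]
tool_rot: [0.911, 0.413, 0.001, 0.001]
contact_force: [-0.2, 0.4, -2.8]
width: 0.0138
```

View pics/s6.png

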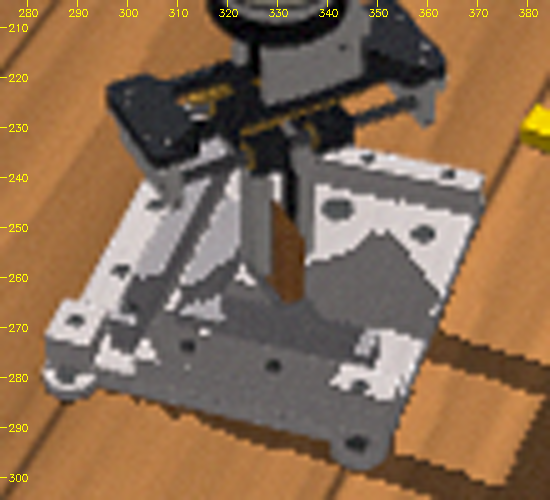

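```bash
python3 -m creep '[{"x":0,"y":0,"z":0.001,"rx":0,"ry":0,"rz":0,"claw":1},{"x":0,"y":0,"z":0.001,"rx":0,"ry":0,"rz":0,"claw":1},{"x":0,"y":0,"z":0.001,"rx":0,"ry":0,"rz":0,"claw":1}]'; python3 d.py .5 .05 .0335 48.8;python3 -m creep '[{"x":0,"y":0,"z":0.001,"rx":0,"ry":0,"rz":0,"claw":1},{"x":0,"y":0,"z":0.001,"rx":0,"ry":0,"rz":0,"claw":1},{"x":0,"y":0,"z":0.001,"rx":0,"ry":0,"rz":0,"claw":1}]'; python3 d.py .5 .05 .0335 48.8
```

```text
time_s: 12.52
tool_pos: [0.5007, 0.0489, 0.0334]
tool_rot: [0.911, 0.413, 0.001, 0.001]
contact_force: [0.3, -0.2, -2.3]
width: 0.0141
t 12.5167 pos [0.5007 0.0489 0.0334] F [ 0.3 -0.2 -2.3] w 0.0141
shift [ 0.0004 -0.0013 -0.0001] rot [ 0.13 -0.04  0.03]
time_s: 12.77
tool_pos: [0.5008, 0.0489, 0.0332]
tool_rot: [0.911, 0.413, 0.001, 0.001]
contact_force: [-1.4, 0.2, 4.3]
width: 0.0134
t 12.7667 pos [0.5008 0.0489 0.0332] F [-1.4  0.2  4.3] w 0.0134
shift [ 0.0003 -0.0014 -0.0003] rot [ 0.14 -0.05  0.03]
```

```bash
python3 -m creep '[{"x":0.0015,"y":-0.0015,"z":0,"rx":0,"ry":0,"rz":0,"claw":1},{"x":0.003,"y":-0.003,"z":0,"rx":0,"ry":0,"rz":0,"claw":1},{"x":0.0045,"y":-0.0045,"z":0,"rx":0,"ry":0,"rz":0,"claw":1},{"x":0.006,"y":-0.006,"z":0,"rx":0,"ry":0,"rz":0,"claw":1},{"x":0.007,"y":-0.007,"z":0,"rx":0,"ry":0,"rz":0,"claw":1},{"x":0.007,"y":-0.007,"z":0,"rx":0,"ry":0,"rz":0,"claw":1}]' 20; python3 d.py .5 .06 .0335 48.8
```

```text
time_s: 13.27
tool_pos: [0.5004, 0.0591, 0.0333]
tool_rot: [0.91, 0.414, 0.001, 0.001]
contact_force: [0.5, -1.1, 1.0]
width: 0.0137
t 13.2667 pos [0.5004 0.0591 0.0333] F [ 0.5 -1.1  1. ] w 0.0137
shift [ 0.0005 -0.0009 -0.0002] rot [ 0.16 -0.07  0.05]
```

```bash
python3 -m creep '[{"x":0.0007,"y":-0.0007,"z":0,"rx":0,"ry":0,"rz":0,"claw":1},{"x":0.0014,"y":-0.0014,"z":0,"rx":0,"ry":0,"rz":0,"claw":1},{"x":0.0014,"y":-0.0014,"z":0,"rx":0,"ry":0,"rz":0,"claw":1}]' ; python3 d.py .5 .06 .0335 48.8
```

```text
time_s: 13.52
tool_pos: [0.5003, 0.061, 0.0333]
tool_rot: [0.91, 0.414, 0.001, 0.001]
contact_force: [0.7, -2.3, 0.5]
width: 0.0141
t 13.5167 pos [0.5003 0.061  0.0333] F [ 0.7 -2.3  0.5] w 0.0141
shift [-0.001   0.0005 -0.0002] rot [ 0.17 -0.07  0.06]
```

```bash
python3 -m creep '[{"x":0.0005,"y":-0.0005,"z":0,"rx":0,"ry":0,"rz":0,"claw":1},{"x":0.001,"y":-0.001,"z":0,"rx":0,"ry":0,"rz":0,"claw":1},{"x":0.001,"y":-0.001,"z":0,"rx":0,"ry":0,"rz":0,"claw":1}]' ; python3 d.py .5 .06 .0335 48.8
```

```text
time_s: 13.77
tool_pos: [0.5005, 0.0615, 0.0334]
tool_rot: [0.91, 0.414, 0.001, 0.002]
contact_force: [0.2, -6.1, 0.6]
width: 0.0135
t 13.7667 pos [0.5005 0.0615 0.0334] F [ 0.2 -6.1  0.6] w 0.0135
shift [-0.0015  0.0006 -0.0001] rot [ 0.28 -0.    0.09]
```

```bash
python3 -m creep '[{"x":0.0014,"y":0.0006,"z":0,"rx":0,"ry":0,"rz":0,"claw":1},{"x":0.0024,"y":0.0016,"z":0,"rx":0,"ry":0,"rz":0,"claw":1},{"x":0.0034,"y":0.0026,"z":0,"rx":0,"ry":0,"rz":0,"claw":1},{"x":0.0044,"y":0.0036,"z":0,"rx":0,"ry":0,"rz":0,"claw":1},{"x":0.0054,"y":0.0046,"z":0,"rx":0,"ry":0,"rz":0,"claw":1},{"x":0.0054,"y":0.0046,"z":0,"rx":0,"ry":0,"rz":0,"claw":1}]' ; python3 d.py .51 .0615 .0335 48.8
```

```text
time_s: 14.27
tool_pos: [0.5051, 0.0619, 0.0334]
tool_rot: [0.91, 0.414, -0.002, 0.002]
contact_force: [-6.9, -5.2, 6.0]
width: 0.0138
t 14.2667 pos [0.5051 0.0619 0.0334] F [-6.9 -5.2  6. ] w 0.0138
shift [ 0.0029  0.004  -0.0001] rot [0.08 0.29 0.09]
```

```bash
python3 -m creep '[{"x":0.001,"y":0.0005,"z":0,"rx":0,"ry":0,"rz":0,"claw":1},{"x":0.0017,"y":0.0012,"z":0,"rx":0,"ry":0,"rz":0,"claw":1},{"x":0.0017,"y":0.0012,"z":0,"rx":0,"ry":0,"rz":0,"claw":1}]' ; python3 d.py .51 .0615 .0335 48.8
```

```text
time_s: 14.52
tool_pos: [0.5052, 0.0619, 0.0336]
tool_rot: [0.91, 0.414, -0.004, 0.001]
contact_force: [-6.2, -4.4, 6.7]
width: 0.0138
t 14.5167 pos [0.5052 0.0619 0.0336] F [-6.2 -4.4  6.7] w 0.0138
shift [0.0029 0.0039 0.    ] rot [-0.08  0.5   0.1 ]
```

Run:
```python
from h import *
a=snapshot('side');b=snapshot('top');cv2.imwrite('pics/a7.png',a);cv2.imwrite('pics/b7.png',b)
o=np.zeros((500,800,3),np.uint8)
o[:490,:490]=crop(a,282,352,222,292,7); o[:360,495:795]=crop(b,245,345,222,342,3)
cv2.imwrite('pics/s7.png',o)
```

```text
(no output)
```

View pics/s7.png

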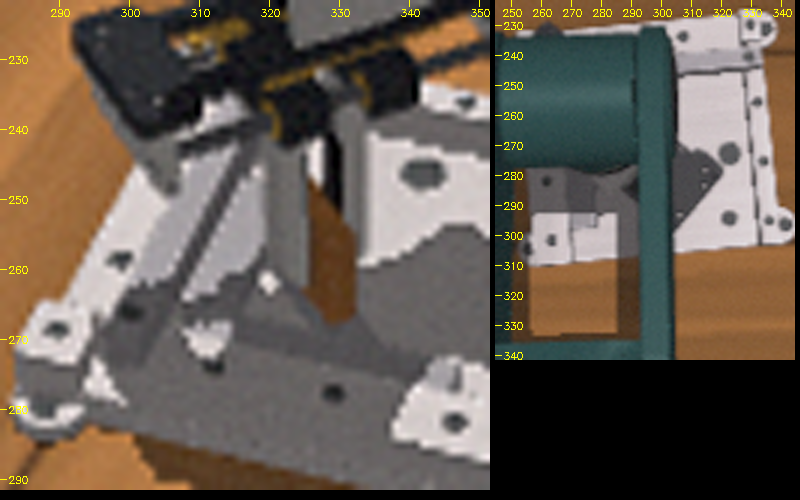

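```bash
python3 -m creep '[{"x":0,"y":0,"z":-0.0005,"rx":-0.1,"ry":0.5,"rz":0.1,"claw":1},{"x":0,"y":0,"z":-0.0007,"rx":-0.1,"ry":0.5,"rz":0.1,"claw":1},{"x":0,"y":0,"z":-0.0007,"rx":-0.1,"ry":0.5,"rz":0.1,"claw":1}]' ; python3 d.py .51 .0615 .0335 48.8
python3 -m creep '[{"x":0.001,"y":0.0005,"z":0,"rx":0,"ry":0,"rz":0,"claw":1},{"x":0.0017,"y":0.0012,"z":0,"rx":0,"ry":0,"rz":0,"claw":1},{"x":0.0024,"y":0.0019,"z":0,"rx":0,"ry":0,"rz":0,"claw":1},{"x":0.0024,"y":0.0019,"z":0,"rx":0,"ry":0,"rz":0,"claw":1}]' ; python3 d.py .51 .0615 .0335 48.8
```

```text
time_s: 14.87
tool_pos: [0.5049, 0.0617, 0.0338]
tool_rot: [0.911, 0.413, -0.0, 0.0]
contact_force: [0.5, -3.5, -1.7]
width: 0.014
t 14.8667 pos [0.5049 0.0617 0.0338] F [ 0.5 -3.5 -1.7] w 0.014
shift [0.0032 0.0039 0.0003] rot [ 0.01  0.04 -0.  ]
time_s: 15.2
tool_pos: [0.506, 0.062, 0.0335]
tool_rot: [0.911, 0.413, -0.003, -0.0]
contact_force: [-5.7, -4.5, 3.1]
width: 0.0136
t 15.2 pos [0.506  0.062  0.0335] F [-5.7 -4.5  3.1] w 0.0136
shift [ 0.0023  0.0033 -0.    ] rot [-0.18  0.26  0.02]
```

```bash
python3 -m creep '[{"x":0.001,"y":0.0007,"z":-0.0002,"rx":-0.2,"ry":0.3,"rz":0,"claw":1},{"x":0.0017,"y":0.0014,"z":-0.0002,"rx":-0.2,"ry":0.3,"rz":0,"claw":1},{"x":0.0024,"y":0.0021,"z":-0.0002,"rx":-0.2,"ry":0.3,"rz":0,"claw":1},{"x":0.0031,"y":0.0028,"z":-0.0002,"rx":-0.2,"ry":0.3,"rz":0,"claw":1},{"x":0.0031,"y":0.0028,"z":-0.0002,"rx":-0.2,"ry":0.3,"rz":0,"claw":1}]' ; python3 d.py .51 .0615 .0335 48.8
python3 - <<'E'
from h import *
a=snapshot('side');b=snapshot('top');cv2.imwrite('pics/a8.png',a);cv2.imwrite('pics/b8.png',b)
p,q=[crop(cv2.imread(f'pics/{f}.png'),*r) for f,r in(('s4a',(282,322,222,287,6)),('s4b',(305,345,228,268,6)))]
r=crop(a,282,322,222,287,6);s=crop(b,305,345,228,268,6)
o=np.zeros((590,740,3),np.uint8);o[:390,:240]=p;o[:390,245:485]=r;o[:240,490:730]=q;o[245:485,490:730]=s
cv2.imwrite('pics/s8.png',o)
E
```

```text
time_s: 15.62
tool_pos: [0.5079, 0.0621, 0.0335]
tool_rot: [0.911, 0.413, -0.003, -0.001]
contact_force: [-7.2, -4.6, 4.3]
width: 0.0136
t 15.6167 pos [0.5079 0.0621 0.0335] F [-7.2 -4.6  4.3] w 0.0136
shift [ 0.0009  0.002  -0.    ] rot [-0.2   0.23  0.04]
```

View pics/s8.png

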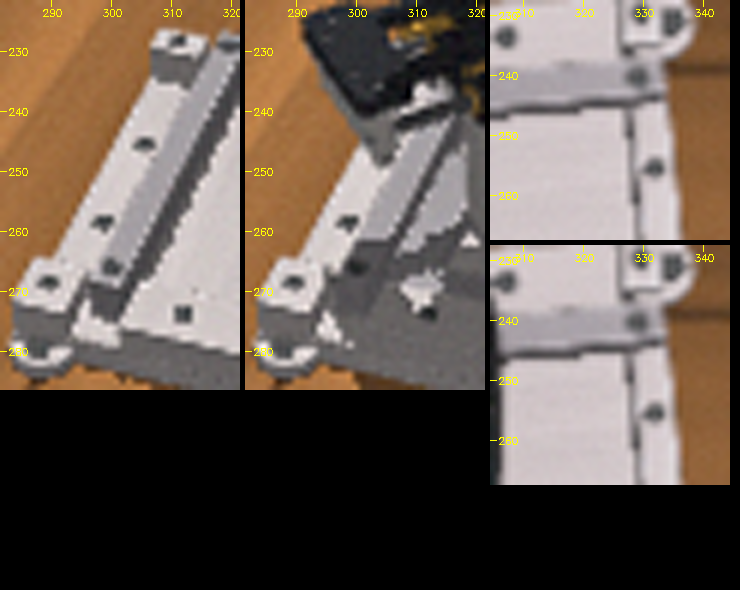

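```bash
python3 -m creep '[{"x":0,"y":0,"z":-0.0006,"rx":-0.2,"ry":0.25,"rz":0,"claw":1},{"x":0,"y":0,"z":-0.0006,"rx":-0.2,"ry":0.25,"rz":0,"claw":1},{"x":0.0007,"y":0.0007,"z":-0.0006,"rx":-0.2,"ry":0.25,"rz":0,"claw":1},{"x":0.0014,"y":0.0014,"z":-0.0006,"rx":-0.2,"ry":0.25,"rz":0,"claw":1},{"x":0.0014,"y":0.0014,"z":-0.0006,"rx":-0.2,"ry":0.25,"rz":0,"claw":1}]' ; python3 d.py .51 .0615 .0335 48.8
python3 -m creep '[{"x":0.0007,"y":0.0007,"z":-0.0003,"rx":-0.1,"ry":0.1,"rz":0,"claw":1},{"x":0.0014,"y":0.0014,"z":-0.0003,"rx":-0.1,"ry":0.1,"rz":0,"claw":1},{"x":0.002,"y":0.002,"z":-0.0003,"rx":-0.1,"ry":0.1,"rz":0,"claw":1},{"x":0.002,"y":0.002,"z":-0.0003,"rx":-0.1,"ry":0.1,"rz":0,"claw":1}]' ; python3 d.py .51 .0615 .0335 48.8
```

```text
time_s: 16.13
tool_pos: [0.5079, 0.0621, 0.0335]
tool_rot: [0.911, 0.413, -0.002, -0.001]
contact_force: [-5.2, -5.2, 1.7]
width: 0.0141
t 16.1333 pos [0.5079 0.0621 0.0335] F [-5.2 -5.2  1.7] w 0.0141
shift [ 0.001   0.0019 -0.    ] rot [-0.19  0.2   0.05]
time_s: 16.47
tool_pos: [0.5082, 0.0621, 0.0336]
tool_rot: [0.91, 0.414, -0.004, -0.001]
contact_force: [-8.6, -4.7, 3.9]
width: 0.0139
t 16.4667 pos [0.5082 0.0621 0.0336] F [-8.6 -4.7  3.9] w 0.0139
shift [0.0008 0.0018 0.0001] rot [-0.35  0.37  0.06]
```

```bash
python3 -m creep '[{"x":0.0012,"y":0.0004,"z":-0.0003,"rx":-0.35,"ry":0.37,"rz":0,"claw":1},{"x":0.0018,"y":0.0006,"z":-0.0003,"rx":-0.35,"ry":0.37,"rz":0,"claw":1},{"x":0.0018,"y":0.0006,"z":-0.0003,"rx":-0.35,"ry":0.37,"rz":0,"claw":1},{"x":0.0018,"y":0.0006,"z":-0.0003,"rx":-0.35,"ry":0.37,"rz":0,"claw":1},{"x":0.0018,"y":0.0006,"z":-0.0003,"rx":-0.35,"ry":0.37,"rz":0,"claw":1}]' ; python3 d.py .51 .0615 .0335 48.8; python3 -c "
from cell import robot;print(robot.sense()['moment'])"
python3 -m creep '[{"x":0.0012,"y":0.0004,"z":-0.0003,"rx":-0.2,"ry":0.2,"rz":1,"claw":1},{"x":0.0014,"y":0.0004,"z":-0.0003,"rx":-0.2,"ry":0.2,"rz":1,"claw":1},{"x":0.0014,"y":0.0004,"z":-0.0003,"rx":-0.2,"ry":0.2,"rz":1,"claw":1}]' ; python3 d.py .51 .0615 .0335 48.8; python3 -c "
from cell import robot;print(robot.sense()['moment'])"
python3 -m creep '[{"x":0.0012,"y":0.0004,"z":-0.0003,"rx":-0.2,"ry":0.2,"rz":-1,"claw":1},{"x":0.0014,"y":0.0004,"z":-0.0003,"rx":-0.2,"ry":0.2,"rz":-2,"claw":1},{"x":0.0014,"y":0.0004,"z":-0.0003,"rx":-0.2,"ry":0.2,"rz":-2,"claw":1}]' ; python3 d.py .51 .0615 .0335 48.8; python3 -c "
from cell import robot;print(robot.sense()['moment'])"
```

```text
time_s: 16.88
tool_pos: [0.5083, 0.0622, 0.0336]
tool_rot: [0.91, 0.414, -0.002, 0.0]
contact_force: [-4.2, -6.2, 2.3]
width: 0.0141
t 16.8833 pos [0.5083 0.0622 0.0336] F [-4.2 -6.2  2.3] w 0.0141
shift [0.0006 0.0017 0.0001] rot [-0.1   0.24  0.06]
[-1.20616137  0.88295763  0.28247343]
time_s: 17.13
tool_pos: [0.5084, 0.0621, 0.0336]
tool_rot: [0.914, 0.406, -0.002, 0.001]
contact_force: [-3.4, -6.5, 1.2]
width: 0.0138
t 17.1333 pos [0.5084 0.0621 0.0336] F [-3.4 -6.5  1.2] w 0.0138
shift [0.0006 0.0017 0.0001] rot [ 0.03  0.24 -0.91]
[-1.25163711  0.80035135  0.37838308]
time_s: 17.38
tool_pos: [0.5086, 0.0621, 0.0335]
tool_rot: [0.907, 0.421, -0.001, 0.002]
contact_force: [-2.9, -5.3, 0.4]
width: 0.0137
t 17.3833 pos [0.5086 0.0621 0.0335] F [-2.9 -5.3  0.4] w 0.0137
shift [ 0.0005  0.0015 -0.    ] rot [0.15 0.22 1.04]
[-1.21534342  0.55652471 -0.14270982]
```

```bash
python3 -m creep '[{"x":0.0014,"y":0.0006,"z":-0.0002,"rx":0.1,"ry":0.2,"rz":1,"claw":1},{"x":0.002,"y":0.0008,"z":-0.0002,"rx":0.1,"ry":0.2,"rz":1,"claw":1},{"x":0.0025,"y":0.001,"z":-0.0002,"rx":0.1,"ry":0.2,"rz":1,"claw":1},{"x":0.0025,"y":0.001,"z":-0.0002,"rx":0.1,"ry":0.2,"rz":1,"claw":1},{"x":0.0025,"y":0.001,"z":-0.0002,"rx":0.1,"ry":0.2,"rz":1,"claw":1}]' 10; python3 d.py .51 .0615 .0335 48.8; python3 -c "
from cell import robot;print(robot.sense()['moment'])"
python3 -m creep '[{"x":0.0018,"y":0.0004,"z":-0.0002,"rx":0,"ry":0.2,"rz":0,"claw":1},{"x":0.0025,"y":0.0008,"z":-0.0002,"rx":0,"ry":0.2,"rz":0,"claw":1},{"x":0.0025,"y":0.0008,"z":-0.0002,"rx":0,"ry":0.2,"rz":0,"claw":1},{"x":0.0025,"y":0.0008,"z":-0.0002,"rx":0,"ry":0.2,"rz":0,"claw":1}]' 20; python3 d.py .51 .0615 .0335 48.8; python3 -c "
from cell import robot;print(robot.sense()['moment'])"
```

```text
time_s: 17.8
tool_pos: [0.5088, 0.0622, 0.0335]
tool_rot: [0.911, 0.413, -0.003, 0.0]
contact_force: [-6.9, -6.9, 4.2]
width: 0.0142
t 17.8 pos [0.5088 0.0622 0.0335] F [-6.9 -6.9  4.2] w 0.0142
shift [0.0003 0.0013 0.    ] rot [-0.1   0.34  0.01]
[-1.32832789  1.23345051  0.14436719]
time_s: 18.13
tool_pos: [0.5088, 0.0622, 0.0336]
tool_rot: [0.911, 0.413, -0.005, -0.0]
contact_force: [-8.2, -8.2, 3.1]
width: 0.0138
t 18.1333 pos [0.5088 0.0622 0.0336] F [-8.2 -8.2  3.1] w 0.0138
shift [0.0002 0.0013 0.0001] rot [-0.24  0.47 -0.  ]
[-1.31734686  1.10084731  0.22625962]
```

```bash
python3 -m creep '[{"x":0.0002,"y":-0.0002,"z":-0.0008,"rx":-0.2,"ry":0.4,"rz":0,"claw":1},{"x":0.0002,"y":-0.0002,"z":-0.0008,"rx":-0.2,"ry":0.4,"rz":0,"claw":1},{"x":0.001,"y":0.0006,"z":-0.0008,"rx":-0.2,"ry":0.4,"rz":0,"claw":1},{"x":0.002,"y":0.0016,"z":-0.0008,"rx":-0.2,"ry":0.4,"rz":0,"claw":1},{"x":0.0027,"y":0.0023,"z":-0.0008,"rx":-0.2,"ry":0.4,"rz":0,"claw":1},{"x":0.0027,"y":0.0023,"z":-0.0008,"rx":-0.2,"ry":0.4,"rz":0,"claw":1},{"x":0.0027,"y":0.0023,"z":-0.0008,"rx":-0.2,"ry":0.4,"rz":0,"claw":1}]'; python3 d.py .51 .0615 .0335 48.8
python3 - <<'E'
from h import *
a=snapshot('side');b=snapshot('top');cv2.imwrite('pics/a9.png',a);cv2.imwrite('pics/b9.png',b)
A=cv2.imread('pics/s4a.png');B=cv2.imread('pics/s4b.png')
def sh(P,Q,u0,u1,v0,v1,m=4):
    t=P[v0:v1,u0:u1]; r=cv2.matchTemplate(cv2.resize(Q[v0-m:v1+m,u0-m:u1+m],None,fx=8,fy=8,interpolation=2),cv2.resize(t,None,fx=8,fy=8,interpolation=2),cv2.TM_CCOEFF_NORMED)
    _,s,_,l=cv2.minMaxLoc(r);return s,l[0]/8-m,l[1]/8-m
print('top narrow end bar',sh(B,b,312,334,236,247),' ref hole',sh(B,b,326,338,250,260))
o=np.zeros((590,800,3),np.uint8)
o[:585,:360]=crop(a,290,330,225,290,9);o[:480,365:797]=crop(b,300,336,228,268,12)
cv2.imwrite('pics/s9.png',o)
E
```

```text
time_s: 18.72
tool_pos: [0.5095, 0.0623, 0.0337]
tool_rot: [0.911, 0.413, -0.004, -0.001]
contact_force: [-7.8, -5.8, 1.5]
width: 0.014
t 18.7167 pos [0.5095 0.0623 0.0337] F [-7.8 -5.8  1.5] w 0.014
shift [-0.0002  0.0009  0.0002] rot [-0.31  0.4   0.01]
top narrow end bar (0.8740323185920715, 0.0, -0.75)  ref hole (0.9990363121032715, 0.0, 0.0)
```

View pics/s9.png

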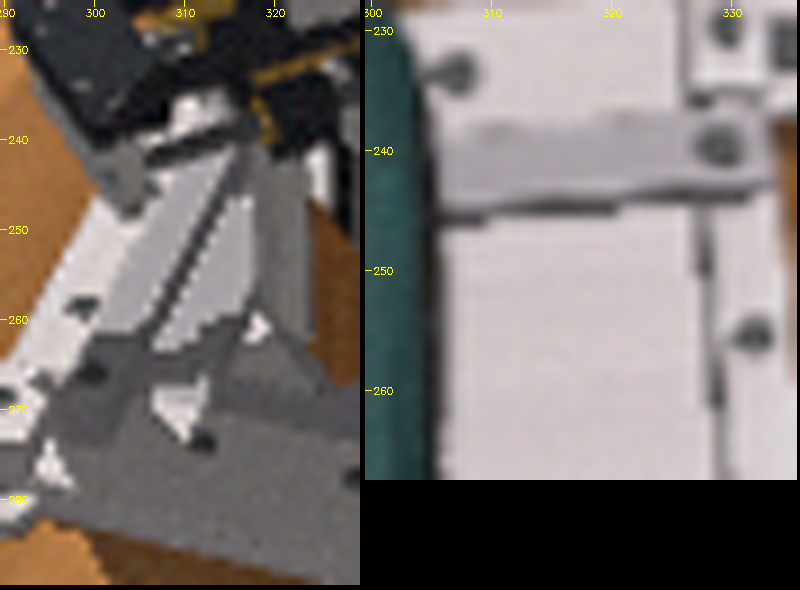

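```bash
cat > m.py <<'E'
from h import *
a=snapshot('side');b=snapshot('top')
A=cv2.imread('pics/s4a.png');B=cv2.imread('pics/s4b.png')
g=lambda I:cv2.resize(I,None,fx=8,fy=8,interpolation=2)
for n,(u0,u1,v0,v1) in {'narrow':(320,333,236,246),'mid':(306,320,236,248)}.items():
    s=cv2.minMaxLoc(cv2.matchTemplate(g(b[v0-4:v1+4,u0-1:u1+1]),g(B[v0:v1,u0:u1]),5)); print(n,round(s[1],3),s[3][0]/8-1,s[3][1]/8-4)
print(robot.sense()['moment'])
E
python3 -m creep '[{"x":0.001,"y":0.0006,"z":-0.0004,"rx":-0.3,"ry":0.4,"rz":0,"claw":1},{"x":0.002,"y":0.0016,"z":-0.0004,"rx":-0.3,"ry":0.4,"rz":0,"claw":1},{"x":0.003,"y":0.0026,"z":-0.0004,"rx":-0.3,"ry":0.4,"rz":0,"claw":1},{"x":0.0035,"y":0.0031,"z":-0.0004,"rx":-0.3,"ry":0.4,"rz":0,"claw":1},{"x":0.0035,"y":0.0031,"z":-0.0004,"rx":-0.3,"ry":0.4,"rz":0,"claw":1},{"x":0.0035,"y":0.0031,"z":-0.0004,"rx":-0.3,"ry":0.4,"rz":0,"claw":1}]'; python3 d.py .51 .0615 .0335 48.8; python3 m.py
python3 -m creep '[{"x":0.001,"y":0.0006,"z":-0.0004,"rx":-0.3,"ry":0.4,"rz":0,"claw":1},{"x":0.002,"y":0.0016,"z":-0.0004,"rx":-0.3,"ry":0.4,"rz":0,"claw":1},{"x":0.003,"y":0.0026,"z":-0.0004,"rx":-0.3,"ry":0.4,"rz":0,"claw":1},{"x":0.003,"y":0.0026,"z":-0.0004,"rx":-0.3,"ry":0.4,"rz":0,"claw":1},{"x":0.003,"y":0.0026,"z":-0.0004,"rx":-0.3,"ry":0.4,"rz":0,"claw":1}]'; python3 d.py .51 .0615 .0335 48.8; python3 m.py
```

```text
time_s: 19.32
tool_pos: [0.511, 0.0623, 0.0337]
tool_rot: [0.911, 0.413, -0.004, -0.001]
contact_force: [-9.9, -6.0, 4.2]
width: 0.0138
t 19.3167 pos [0.511  0.0623 0.0337] F [-9.9 -6.   4.2] w 0.0138
shift [-0.0013 -0.0002  0.0002] rot [-0.3   0.36  0.02]
narrow 0.814 -0.5 -1.25
mid 0.781 1.0 -1.375
[-1.24366983  1.60556006  0.25301803]
time_s: 19.83
tool_pos: [0.5117, 0.0624, 0.0336]
tool_rot: [0.911, 0.413, -0.004, -0.001]
contact_force: [-9.6, -5.9, 3.7]
width: 0.0137
t 19.8333 pos [0.5117 0.0624 0.0336] F [-9.6 -5.9  3.7] w 0.0137
shift [-0.0018 -0.0007  0.0001] rot [-0.3   0.32  0.03]
narrow 0.823 -0.375 -1.625
mid 0.797 1.0 -1.5
[-1.18180457  1.52858165  0.20378037]
```

```bash
python3 -m creep '[{"x":0.001,"y":0.0006,"z":-0.0004,"rx":-0.3,"ry":0.3,"rz":0,"claw":1},{"x":0.002,"y":0.0016,"z":-0.0004,"rx":-0.3,"ry":0.3,"rz":0,"claw":1},{"x":0.003,"y":0.0026,"z":-0.0004,"rx":-0.3,"ry":0.3,"rz":0,"claw":1},{"x":0.0035,"y":0.0031,"z":-0.0004,"rx":-0.3,"ry":0.3,"rz":0,"claw":1},{"x":0.0035,"y":0.0031,"z":-0.0004,"rx":-0.3,"ry":0.3,"rz":0,"claw":1}]'; python3 d.py .51 .0615 .0335 48.8; python3 m.py
python3 -m creep '[{"x":0.001,"y":0.0006,"z":-0.0004,"rx":-0.3,"ry":0.3,"rz":0,"claw":1},{"x":0.002,"y":0.0016,"z":-0.0004,"rx":-0.3,"ry":0.3,"rz":0,"claw":1},{"x":0.003,"y":0.0026,"z":-0.0004,"rx":-0.3,"ry":0.3,"rz":0,"claw":1},{"x":0.0035,"y":0.0031,"z":-0.0004,"rx":-0.3,"ry":0.3,"rz":0,"claw":1},{"x":0.0035,"y":0.0031,"z":-0.0004,"rx":-0.3,"ry":0.3,"rz":0,"claw":1}]'; python3 d.py .51 .0615 .0335 48.8; python3 m.py
```

```text
time_s: 20.35
tool_pos: [0.5132, 0.0625, 0.0337]
tool_rot: [0.911, 0.413, -0.004, -0.001]
contact_force: [-8.6, -6.0, 5.1]
width: 0.0139
t 20.35 pos [0.5132 0.0625 0.0337] F [-8.6 -6.   5.1] w 0.0139
shift [-0.0029 -0.0017  0.0003] rot [-0.3   0.38  0.04]
narrow 0.875 -0.75 -2.125
mid 0.855 1.0 -1.875
[-1.21589097  1.67249891  0.2261033 ]
time_s: 20.87
tool_pos: [0.5142, 0.0626, 0.0337]
tool_rot: [0.911, 0.413, -0.005, -0.001]
contact_force: [-10.2, -6.5, 5.8]
width: 0.0143
t 20.8667 pos [0.5142 0.0626 0.0337] F [-10.2  -6.5   5.8] w 0.0143
shift [-0.0036 -0.0024  0.0003] rot [-0.35  0.49  0.04]
narrow 0.824 -0.75 -2.625
mid 0.737 1.0 -2.375
[-1.20021897  1.76240456  0.21011774]
```

```bash
python3 -m creep '[{"x":0.001,"y":0.0006,"z":-0.0005,"rx":-0.4,"ry":0.5,"rz":0,"claw":1},{"x":0.002,"y":0.0016,"z":-0.0005,"rx":-0.4,"ry":0.5,"rz":0,"claw":1},{"x":0.003,"y":0.0026,"z":-0.0005,"rx":-0.4,"ry":0.5,"rz":0,"claw":1},{"x":0.0035,"y":0.0031,"z":-0.0005,"rx":-0.4,"ry":0.5,"rz":0,"claw":1},{"x":0.0035,"y":0.0031,"z":-0.0005,"rx":-0.4,"ry":0.5,"rz":0,"claw":1}]'; python3 d.py .51 .0615 .0335 48.8; python3 m.py
python3 -m creep '[{"x":0.001,"y":0.0006,"z":-0.0005,"rx":-0.3,"ry":0.4,"rz":0,"claw":1},{"x":0.002,"y":0.0016,"z":-0.0005,"rx":-0.3,"ry":0.4,"rz":0,"claw":1},{"x":0.003,"y":0.0026,"z":-0.0005,"rx":-0.3,"ry":0.4,"rz":0,"claw":1},{"x":0.0035,"y":0.0031,"z":-0.0005,"rx":-0.3,"ry":0.4,"rz":0,"claw":1},{"x":0.0035,"y":0.0031,"z":-0.0005,"rx":-0.3,"ry":0.4,"rz":0,"claw":1}]'; python3 d.py .51 .0615 .0335 48.8; python3 m.py
```

```text
time_s: 21.38
tool_pos: [0.5142, 0.0626, 0.0337]
tool_rot: [0.91, 0.413, -0.005, -0.001]
contact_force: [-13.2, -6.3, 6.6]
width: 0.0139
t 21.3833 pos [0.5142 0.0626 0.0337] F [-13.2  -6.3   6.6] w 0.0139
shift [-0.0036 -0.0024  0.0002] rot [-0.37  0.49  0.05]
narrow 0.821 -0.75 -2.625
mid 0.739 1.0 -2.375
[-1.26987652  2.05748522  0.20451025]
time_s: 21.9
tool_pos: [0.5141, 0.0626, 0.0337]
tool_rot: [0.91, 0.414, -0.006, -0.002]
contact_force: [-12.1, -6.4, 6.5]
width: 0.014
t 21.9 pos [0.5141 0.0626 0.0337] F [-12.1  -6.4   6.5] w 0.014
shift [-0.0036 -0.0024  0.0002] rot [-0.51  0.58  0.05]
narrow 0.817 -0.75 -2.625
mid 0.738 1.0 -2.375
[-1.22401429  2.04124519  0.19845962]
```

```bash
python3 -m creep '[{"x":0.0023,"y":0.0008,"z":-0.0004,"rx":-0.4,"ry":0.5,"rz":0,"claw":1},{"x":0.0023,"y":0.0008,"z":-0.0004,"rx":-0.4,"ry":0.5,"rz":0,"claw":1},{"x":0.0023,"y":0.0008,"z":-0.0004,"rx":-0.4,"ry":0.5,"rz":0,"claw":1},{"x":0.0023,"y":0.0008,"z":-0.0004,"rx":-0.4,"ry":0.5,"rz":0,"claw":1},{"x":0.0023,"y":0.0008,"z":-0.0004,"rx":-0.4,"ry":0.5,"rz":0,"claw":1},{"x":0.0023,"y":0.0008,"z":-0.0004,"rx":-0.4,"ry":0.5,"rz":0,"claw":1},{"x":0.0023,"y":0.0008,"z":-0.0004,"rx":-0.4,"ry":0.5,"rz":0,"claw":1},{"x":0.0023,"y":0.0008,"z":-0.0004,"rx":-0.4,"ry":0.5,"rz":0,"claw":1},{"x":0.0023,"y":0.0008,"z":-0.0004,"rx":-0.4,"ry":0.5,"rz":0,"claw":1},{"x":0.0023,"y":0.0008,"z":-0.0004,"rx":-0.4,"ry":0.5,"rz":0,"claw":1}]'; python3 d.py .51 .0615 .0335 48.8; python3 m.py; python3 -c "
from cell import robot;print(robot.sense()['contact_force'])"
```

```text
time_s: 22.83
tool_pos: [0.5141, 0.0626, 0.0337]
tool_rot: [0.911, 0.413, -0.004, -0.001]
contact_force: [-5.6, -7.2, 1.4]
width: 0.0138
t 22.8333 pos [0.5141 0.0626 0.0337] F [-5.6 -7.2  1.4] w 0.0138
shift [-0.0036 -0.0024  0.0002] rot [-0.25  0.4   0.03]
narrow 0.819 -0.75 -2.625
mid 0.739 1.0 -2.375
[-1.44105064  1.21774609  0.19288464]
[-6.04343939 -7.36314015  1.41344504]
```

```bash
python3 -m creep '[{"x":0.0026,"y":0.0014,"z":-0.0004,"rx":-0.25,"ry":0.4,"rz":0,"claw":1},{"x":0.0034,"y":0.0022,"z":-0.0004,"rx":-0.25,"ry":0.4,"rz":0,"claw":1},{"x":0.0034,"y":0.0022,"z":-0.0004,"rx":-0.25,"ry":0.4,"rz":0,"claw":1},{"x":0.0034,"y":0.0022,"z":-0.0004,"rx":-0.25,"ry":0.4,"rz":0,"claw":1},{"x":0.0034,"y":0.0022,"z":-0.0004,"rx":-0.25,"ry":0.4,"rz":0,"claw":1},{"x":0.0034,"y":0.0022,"z":-0.0004,"rx":-0.25,"ry":0.4,"rz":0,"claw":1},{"x":0.0034,"y":0.0022,"z":-0.0004,"rx":-0.25,"ry":0.4,"rz":0,"claw":1},{"x":0.0034,"y":0.0022,"z":-0.0004,"rx":-0.25,"ry":0.4,"rz":0,"claw":1},{"x":0.0034,"y":0.0022,"z":-0.0004,"rx":-0.25,"ry":0.4,"rz":0,"claw":1},{"x":0.0034,"y":0.0022,"z":-0.0004,"rx":-0.25,"ry":0.4,"rz":0,"claw":1},{"x":0.0034,"y":0.0022,"z":-0.0004,"rx":-0.25,"ry":0.4,"rz":0,"claw":1},{"x":0.0034,"y":0.0022,"z":-0.0004,"rx":-0.25,"ry":0.4,"rz":0,"claw":1}]'; python3 d.py .51 .0615 .0335 48.8; python3 m.py; python3 -c "
from cell import robot;print(robot.sense()['contact_force'])"
```

```text
time_s: 23.93
tool_pos: [0.5141, 0.0626, 0.0337]
tool_rot: [0.911, 0.413, -0.005, -0.001]
contact_force: [-10.6, -7.3, 5.5]
width: 0.0135
t 23.9333 pos [0.5141 0.0626 0.0337] F [-10.6  -7.3   5.5] w 0.0135
shift [-0.0036 -0.0024  0.0002] rot [-0.32  0.47  0.03]
narrow 0.819 -0.75 -2.625
mid 0.741 1.0 -2.375
[-1.36643814  1.88595989  0.19221105]
[-11.13097248  -7.93910021   5.4861017 ]
```

Stable, pressed on both faces, and still held: handing in.

```bash
python3 -c "
from cell import order;print(order.sign_off())"
```

```text
the job is handed in; nothing more can be done
None
```

I laid the bar in both slots and let go of it, then gripped the square by its handle and pressed it into the corner between the bar and the wide rail. I handed in at about 24 s of the 64 s with the square still held. No verdict was reported.

**Last checks that looked right:**
- **Position:** the tool stood still. It put the handle at about x = 7 mm, y = 31 mm in the frame, inside the limits of -10 to 12 mm and 27 to 33 mm. The tool was tilted about 0.6° (0.01 rad).
- **Pressing force:** the wrist read about 11 N towards the bar and 7–8 N towards the wide rail. Some of that is friction from the bed and rail.
- **Grip:** the jaws stood at about 13.5–14 mm, the thickness of the handle.
- **Other objects:** I never moved near the spray can, screwdriver, gear or tray, but took no final picture of them.

**Less certain:**
- **Bar moved:** the square pushed the bar about 6 mm along x before it stopped, which I took as the far slot walls. That would put its middle near x = 65 mm, where the limit is 68 mm.
- **Squareness:** this was not measured on the final pose. It rests on flat contact, the slot walls and earlier fits. Image tracking of the bar's middle and narrow end gave slightly different shifts (2.4 and 2.6 px), which is within the noise. The match scores were only 0.74–0.82.
- **Frame origin:** the two camera fits differed by about 3 mm in x.

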